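Shut the clip-top jar

TASK

Shut the white clip-top storage jar so that it seals: tip its open lid over and down onto the rim, then press the wire clip's lever down until it flips past centre and snaps home against the jar. Do it with the fingertips only: the jar stays standing where it is, nothing is picked up, and the things around it are left alone.

Things in the scene. Friction and masses are not known exactly. Their poses are not given: they have to be found in the camera images.
- jar: white stoneware storage jar, 128 mm in diameter, rim at 126 mm, 146 mm tall with its lid shut, 1.0 to 1.6 kg, loose on the worktop, a lime and a garlic bulb inside. Origin: centre of its underside, z up its axis. The clip is on its -x side (its front), the lid's hinge on its +x side: the hinge pin runs along the jar's y axis at x = +66 mm, z = 124 mm. The clip lever's pivot runs along y at x = -68 mm, z = 104 mm.
- jar_lid (a joint): angle of the lid on its hinge, rad: 0 = shut on the rim, grows as it opens (1.57 = upright, more = leaning back past upright), stop at 2.0. A slightly stiff hinge (0.06 N m): the lid (0.18 kg) stays where it is left near upright and falls shut by itself below about 0.85 rad.
- jar_clip (a joint): angle of the clip's lever, rad: 0 = open, the lever sticks out from the jar's front, 0.61 rad above level; it turns outward and down as the value grows; its dead centre is at 1.15 (lever 0.54 rad below level), past it a spring snaps it to 2.0 = shut, hanging down in front of the jar, its wire loop drawn down over the lid's catch; before it, the spring returns it to 0. Pressing down about 45 mm out from the pivot takes some 5 N at most.
- lid_middle (a point): middle of the lid's top face (the outside of the lid); the lid is a white disc, 124 mm in diameter and about 20 mm thick, its middle 66 mm from the hinge pin and its far edge 128 mm; an 18 mm wide steel catch reaches to 142 mm. The top face lies 22 mm off the plane through the hinge pin. With the lid open its outside looks away from the clip.
- clip_tab (a point): on top of the flat steel thumb tab at the end of the clip's lever, 36 mm wide along the jar's y, 18 mm long, 52 mm from the lever's pivot (the tab's end is at 62 mm)
- onion: brown onion, 82 mm, on the chopping board; leave alone
- tomato: red tomato, 75 mm, on the chopping board; leave alone
- tomato_small: small red tomato, 52 mm, on the chopping board; leave alone
- lemon: lemon, 78 x 55 mm, lying on the worktop; leave alone
- salt: salt shaker, 44 x 90 mm; leave alone
- mug: dark grey mug, 88 mm wide, 106 mm tall; leave alone
- garlic: garlic bulb, 52 mm, on the worktop; leave alone
- teaspoon: steel teaspoon, 132 mm, lying on the worktop; leave alone

How it is judged:
On the way, in this order (a step that is already met when the one before it is completed fails the run):
1. the lid lies shut on the rim while the clip's lever is still open (value of joint jar_lid below 0.05 rad and value of joint jar_clip below 0.8 rad), for 0.2 s.
2. the lever has snapped home over the shut lid (value of joint jar_clip above 1.85 rad and value of joint jar_lid below 0.05 rad), for 0.2 s.
At the end, for the whole second after the job is handed in: The lid lies shut (within 0.05 rad), the clip's lever is snapped home (beyond 1.85 of 2.0 rad), the jar stands upright and at rest within 50 mm of where it stood, and each thing round it is within 30 mm of its place (all of step 2 and angle between jar's own z axis and vertical below 0.05 rad and height (world z) of jar below 0.008 m and distance of jar from where it was at the start of the episode below 0.05 m and linear speed of jar below 0.02 m/s and distance of each of onion, tomato, tomato_small, lemon, salt, mug, garlic, teaspoon from where it was at the start of the episode below 0.03 m); the robot touches nothing.
It fails at once if the clip is flipped past its centre while the lid is open (value of joint jar_clip above 1.2 rad and value of joint jar_lid above 0.15 rad).
It fails at once if the jar is lifted (height (world z) of jar above 0.02 m).
It fails at once if the jar is tipped (angle between jar's own z axis and vertical above 0.2 rad).
It fails at once if the jar is shoved more than 50 mm from where it stood (distance of jar from where it was at the start of the episode above 0.05 m).
It fails at once if a thing round the jar is moved by more than 30 mm (distance of any of onion, tomato, tomato_small, lemon, salt, mug, garlic, teaspoon from where it was at the start of the episode above 0.03 m).
It also fails if it takes over 38 s, if anything falls off the work surface, if the arm or the gripper's body presses on something with over 40 N, if the wrist force passes 120 N, or if a joint passes its speed limit or range.

ROBOT

A 6-joint arm with a two-finger parallel gripper is mounted at the origin on a cart in front of the work surface, level with it; the furniture and walls round the work are solid. World frame = base frame: x ahead of the robot, y to its left, z up, the work surface at z = 0. Lengths are in m, angles in rad, forces in N, time in s.
With the tool pointing down it reaches from about 0.3 to 0.75 m from the base axis. Payload 8.5 kg.
Tool frame: the origin (TCP) lies at the centre of the arm's flange, where the gripper is bolted on; the fingertips stand 173 mm ahead of it and the grasp point (between the pads) lies 155 mm ahead of it; z points along the fingers, y is the direction in which the jaws open and shut (so a half turn about z gives the same grasp; the last joint's range is limited). The gripper opens to 85 mm and grips with 20 to 120 N. Pads are 22 mm wide; open, the fingers measure 114 mm over their backs; the gripper's body (76 mm by 85 mm) begins 54 mm behind the grasp point. The pads swing forward as they close: fully open they stand 13 mm farther back than shut.
Start: joints at [-1.439, 0.381, 1.297, -0, 1.464, -0.215], TCP at [0.187, -0.517, 0.405] pointing down, gripper open.
Joint ranges: [-3.11, 3.11], [-0.89, 2.33], [0.22, 2.48], [-1.42, 4.56], [0.17, 2.85], [-2.88, 2.88]. Speed limits (rad/s): [2.39, 2.39, 3.14, 3.14, 3.14, 3.14].

INTERFACE

Orientations are given as a 3x3 rotation matrix whose columns are the frame's x, y, z axes.
In Python, from rig import manip, camera, get_calibration, order, outline_of, pinpoint gives the robot as it stands.
- The arm moves only by the shell command python3 -m creep 'ROWS'. ROWS is JSON, one flat list of numbers, 7 for each row, row after row: the shift along the tool's x, y, z in units of 40 mm (1.0 is 40 mm), then the turn, a rotation vector about the tool's x, y, z in units of 6 degrees (1.0 is 6 degrees), then the opening, from -1 (shut) to 1 (fully open). In form: [dx, dy, dz, ax, ay, az, jaw, dx, dy, dz, ax, ay, az, jaw, ...]. A call has 1 to 10 rows; each row is the pose to reach, as a shift and turn from the pose measured when the call began, along the tool's axes at that moment; what a row does not reach only later rows make up. A row lasts 1/10 s, in which the tool goes at most 50 mm and 8.59 degrees, less where a joint would pass 70% of its speed; a pose out of reach is approached as far as the arm can. A call with a gripper value outside its range is refused whole. The fingers move at their own pace and stop on an object; the grip force is fixed at half the most. Time passes only in rows, so rows that repeat a pose let the fingers close. It gives the time, the measured TCP pose, the force and the opening at its end, in the units of the state.
- manip.get_state(): the state, without advancing time (a new reading comes with each control period).
- camera(name): name is "scene" or "top" or "wrist"; returns (picture, depth): 420x560x3 uint8, red, green, blue; 420x560 float32, m along the optical axis (not along the pixel's ray), 0 where there is no reading.
- get_calibration(name): a dict with "fx", "fy", "cx", "cy" (pixels), "R" (3x3) and "t" (3): a world point X has camera coordinates R X + t; the wrist camera has in their place "mount" (4x4, takes a point from camera to tool coordinates, whose origin is the TCP and whose axes are the flange's). Camera axes: x right, y down, z forward; pixel columns grow to the right and rows downward; lengths in m; the calibration is good to about 2 mm. A picture is of the moment at which its call begins: read the wrist's pose just before it. get_calibration takes no time and is no camera call.
- order.job_done(): hands the job in, once; it reports no verdict.
Trained networks look in the newest picture that a camera, given by its name, has taken for a name from the list of things; names that differ only in an ending like _2 or _b are one class to them, and where a whole thing is asked for, a point or a joint stands for the part that bears it (a point fixed in the world has none). Each returns a list of dicts, best first, with "conf" (0 to 1); they miss things now and then, are a little off and sometimes report something else, mostly with a low value. They report only what shows in the picture. A call takes as long as a camera call.
- outline_of(camera, target): "pixels" (420x560 bool, what is visible of it) and "bbox" ([left, top, right, bottom] as shares, 0 to 1, of the picture: columns of its width, rows of its height, round what is visible of it).
- pinpoint(camera, target): "location" ([column, row] as shares, 0 to 1, of the picture: columns of its width, rows of its height: a listed point, or the origin of a listed thing).
The state is a dict: "clock": time; "joints": joint angles; "dq": joint speeds; "effort": joint torques, N m; "ee_pos": TCP position; "eef_rot": TCP orientation; "wrist_force": force on the tool from outside, world axes, zero at the start; "torque": the same for the moment, N m; "grip_width": opening from 0.0 (shut) to 1.0 (fully open).
Only numpy, scipy, OpenCV 4.12 (cv2) and the standard library are available. Lean on these libraries where they do the work, as an engineer would, in place of code of your own. Each camera call takes 0.05 s, during which the arm holds its last target.

## Working session

There is one attempt and no reset: what is moved stays moved. The work goes in short steps, Python scripts to look and compute and a shell command to move; the robot and the scene stay as the last step left them, time stands still between calls to the robot, and variables do not carry over. Pictures are saved under pics/ and viewed, and the job is handed in when it is done.

```bash
mkdir -p pics; ls
cat > h.py <<'E'
import numpy as np, cv2
from rig import manip, camera, get_calibration, order, outline_of, pinpoint
def save(im,n): cv2.imwrite(f'pics/{n}.png', im[:,:,::-1])
def world(name,u,v,d,st=None):
    c=get_calibration(name)
    p=np.array([(u-c['cx'])/c['fx']*d,(v-c['cy'])/c['fy']*d,d])
    if name=='wrist':
        q=np.array(c['mount'])@np.r_[p,1]
        return np.array(st['eef_rot'])@q[:3]+np.array(st['ee_pos'])
    return np.array(c['R']).T@(p-np.array(c['t']))
E
python3 - <<'E'
from h import *
np.set_printoptions(precision=3,suppress=True)
st=manip.get_state(); print(st)
D={}
for n in ['scene','top']:
    im,d=camera(n); save(im,n+'0'); np.savez('pics/'+n+'0.npz',im=im,d=d)
    for t in ['jar','lid_middle','clip_tab']:
        for r in pinpoint(n,t)[:2]:
            u,v=r['location'][0]*560,r['location'][1]*420
            dd=d[int(min(v,419)),int(min(u,559))]
            print(n,t,r['conf'],u,v,dd,world(n,u,v,dd))
E
```

```text
pics
{'clock': 0.0, 'joints': array([-1.439,  0.381,  1.298,  0.   ,  1.464, -0.215]), 'dq': array([ 0.002,  0.001, -0.001, -0.   , -0.001,  0.002]), 'effort': array([  0.001, -44.846, -23.128,  -0.   ,   0.005,   0.   ]), 'ee_pos': array([ 0.187, -0.517,  0.404]), 'eef_rot': array([[ 0.94 ,  0.34 , -0.   ],
       [ 0.34 , -0.94 ,  0.001],
       [ 0.   , -0.001, -1.   ]]), 'wrist_force': array([ 0.514, -0.123, -0.426]), 'torque': array([-0.047, -0.011, -0.01 ]), 'grip_width': 0.9986273425351675}
scene jar 0.64 298.592 247.884 0.92060614 [ 0.183 -0.348  0.579]
scene lid_middle 0.72 320.096 228.69 1.4232959 [ 0.472 -0.121  0.222]
scene clip_tab 0.45 279.216 210.71400000000003 1.5932903 [0.455 0.09  0.135]
top jar 0.73 314.88800000000003 223.90200000000002 1.3580229 [ 0.472 -0.016  0.029]
top lid_middle 0.67 353.584 203.78400000000002 1.1498916 [ 0.488 -0.104  0.246]
top clip_tab 0.49 281.4 224.406 1.2451721 [0.453 0.093 0.14 ]
```

View pics/scene0.png

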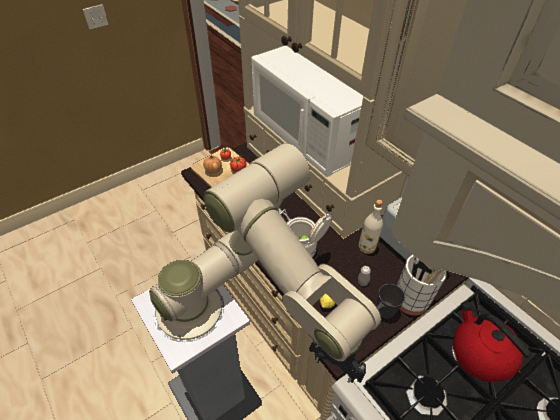

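View pics/top0.png

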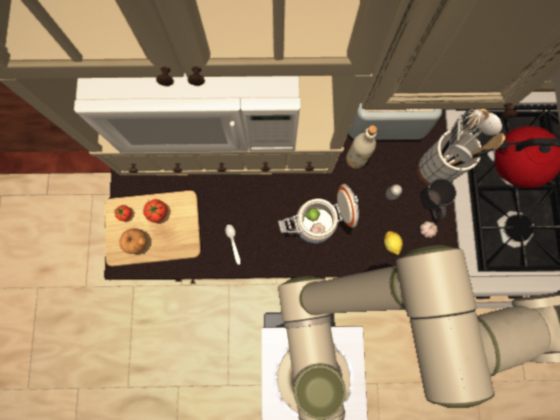

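The scene view shows the jar at about (300,235), behind the arm. The top view shows it at (317,221), with its clip pointing left (+y, tab at (281,224)) and its lid upright at (347,207). The jar's x axis therefore points roughly along world -y. Next I'll refine the pose and lid angle from the depth.

Run:
```python
from h import *
np.set_printoptions(precision=3,suppress=True)
f=np.load('pics/top0.npz'); im,d=f['im'],f['d']
c=get_calibration('top')
V,U=np.mgrid[0:420,0:560]
P=np.stack([(U-c['cx'])/c['fx']*d,(V-c['cy'])/c['fy']*d,d],-1)
W=(P-np.array(c['t']))@np.array(c['R'])
cv2.imwrite('pics/topcrop.png',cv2.resize(im[170:270,250:400,::-1],None,fx=5,fy=5,interpolation=cv2.INTER_NEAREST))
for n,(r,cc) in {'tab':((215,235),(276,300)),'lid':((180,230),(332,362))}.items():
    w=W[r[0]:r[1],cc[0]:cc[1]].reshape(-1,3)
    w=w[w[:,2]>(.1 if n=='tab' else .15)]; print(n,len(w),w.mean(0),w.min(0),w.max(0), np.percentile(w[:,2],[5,50,95]))
    if n=='lid':
        hi=w[w[:,2]>.2]; print(np.round(hi[np.argsort(hi[:,1])][::max(1,len(hi)//25)],3))
# rim ring
m=(W[...,2]>.115)&(W[...,2]<.13)&(abs(W[...,0]-.472)<.075)&(abs(W[...,1]+.016)<.075)
p=W[m][:,:2]; print('rim',len(p),cv2.minEnclosingCircle(p.astype(np.float32)))
# heights map around
for x in np.arange(.3,.8,.05):
    print(round(x,2),[ (lambda q: round(float(q.max()),2) if len(q) else -1)(W[...,2][(abs(W[...,0]-x)<.025)&(abs(W[...,1]-y)<.025)&(d>0)]) for y in np.arange(.2,-.5,-.05)])
for t in ['salt','mug','lemon','garlic','teaspoon']:
    r=pinpoint('top',t)
    if r:
        u,v=r[0]['location'][0]*560,r[0]['location'][1]*420; print(t,r[0]['conf'],W[int(v),int(u)])
```

```text
tab 151 [0.452 0.072 0.135] [0.239 0.039 0.101] [0.487 0.104 1.367] [0.103 0.131 0.154]
lid 646 [ 0.489 -0.092  0.227] [ 0.239 -0.121  0.151] [0.559 0.104 1.367] [0.163 0.22  0.252]
[[ 0.458 -0.121  0.21 ]
 [ 0.487 -0.114  0.237]
 [ 0.455 -0.112  0.227]
 [ 0.448 -0.11   0.222]
 [ 0.499 -0.108  0.259]
 [ 0.476 -0.107  0.247]
 [ 0.504 -0.105  0.262]
 [ 0.49  -0.104  0.248]
 [ 0.525 -0.103  0.233]
 [ 0.482 -0.102  0.245]
 [ 0.46  -0.1    0.217]
 [ 0.522 -0.098  0.244]
 [ 0.486 -0.097  0.24 ]
 [ 0.472 -0.096  0.228]
 [ 0.513 -0.095  0.246]
 [ 0.507 -0.093  0.237]
 [ 0.474 -0.092  0.217]
 [ 0.543 -0.091  0.229]
 [ 0.503 -0.09   0.242]
 [ 0.498 -0.088  0.214]
 [ 0.504 -0.087  0.227]
 [ 0.503 -0.085  0.216]
 [ 0.516 -0.084  0.213]
 [ 0.512 -0.082  0.205]
 [ 0.521 -0.08   0.204]
 [ 0.239  0.104  1.367]]
rim 339 ((0.4753718972206116, -0.009822464548051357), 0.0792492926120758)
0.3 [0.01, 0.0, 0.19, 0.21, 0.35, 0.49, 0.67, 0.69, 0.69, -1, -1, -1, -1, -1]
0.35 [0.01, 0.01, 0.01, 0.01, 0.01, 0.01, 0.01, 0.01, 0.01, 0.03, 0.03, -1, -1, -1]
0.4 [0.01, 0.01, 0.01, 0.01, 0.13, 0.13, 0.01, 0.01, 0.01, 0.06, 0.06, 0.01, 0.0, 0.01]
0.45 [0.01, 0.01, 0.15, 0.16, 0.13, 0.13, 0.25, 0.01, 0.01, 0.05, 0.05, 0.04, 0.06, 0.01]
0.5 [0.01, 0.01, 0.01, 0.13, 0.13, 0.18, 0.26, 0.0, 0.0, 0.01, 0.01, 0.01, 0.11, 0.1]
0.55 [0.01, 0.01, 0.01, 0.01, 0.13, 0.19, 0.25, 0.0, 0.01, 0.09, 0.09, 0.11, 0.1, 0.11]
0.6 [0.01, 0.13, 0.01, 0.01, 0.13, 0.0, 0.01, 0.01, 0.01, 0.09, 0.09, 0.1, 0.53, 0.61]
0.65 [0.84, 0.69, 0.84, 0.69, 0.83, 0.85, 0.84, 0.84, 0.84, 0.84, 0.84, 0.8, 0.73, 0.64]
0.7 [0.66, 0.66, 0.65, 0.65, 0.65, 0.65, 0.01, 0.26, 0.26, 0.0, 0.01, 0.34, 0.34, 0.34]
0.75 [0.66, 0.66, 0.66, 0.66, 0.66, 0.66, 0.0, 0.18, 0.18, 0.18, 0.18, 0.18, 0.32, 0.32]
salt 0.6 [ 0.564 -0.257  0.056]
mug 0.69 [ 0.529 -0.379  0.075]
lemon 0.81 [ 0.398 -0.249  0.045]
garlic 0.56 [ 0.451 -0.364  0.027]
```

View pics/topcrop.png

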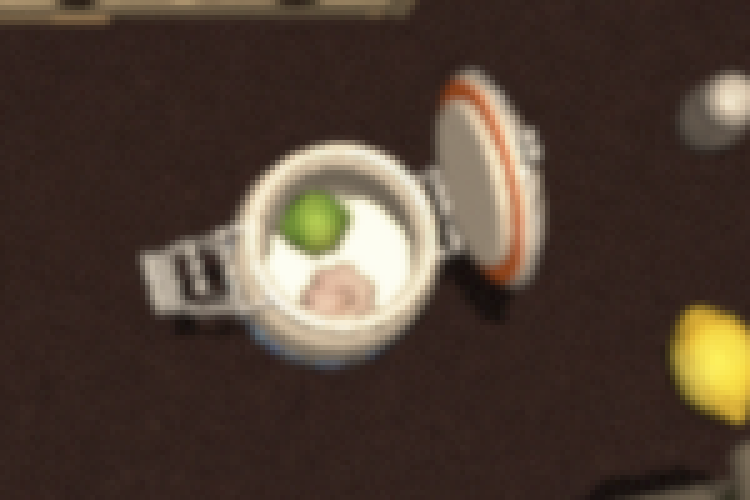

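The top crop shows the lid almost upright (about 1.6 rad). Its catch is at pixel (356,199) at z≈0.26, and the tab is at (283,226). The jar's x axis comes out at about (0.24,-0.97). I'll move the closed fingers in behind the lid.

```bash
python3 -m creep '[0.8,-0.45,0,0,0,0.2,-1, 1.6,-0.9,0,0,0,0.4,-1, 2.4,-1.3,0,0,0,0.6,-1, 3.2,-1.75,0,0,0,0.8,-1, 4.0,-2.2,0,0,0,1,-1, 4.8,-2.6,0,0,0,1,-1, 5.6,-3.05,0,0,0,1,-1, 6.3,-3.45,0,0,0,1,-1, 6.9,-3.8,0,0,0,1,-1, 6.9,-3.8,0,0,0,1,-1]'
python3 - <<'E'
from h import *
np.set_printoptions(precision=3,suppress=True)
s=manip.get_state();print(s['clock'],s['ee_pos'],s['eef_rot'],s['wrist_force'])
T=np.array([.506,-.155,.388]);print(s['eef_rot'].T@(T-s['ee_pos'])/.04)
im,d=camera('wrist');save(im,'w1');im,d=camera('top');save(im,'t1')
E
```

```text
clock: 1.65
ee_pos: [0.3961, -0.2784, 0.4049]
eef_rot: [[0.97, 0.243, 0.001], [0.243, -0.97, 0.0], [0.001, -0.0, -1.0]]
wrist_force: [-0.8, -0.6, -0.5]
grip_width: -0.005
1.65 [ 0.396 -0.278  0.405] [[ 0.97   0.243  0.001]
 [ 0.243 -0.97   0.   ]
 [ 0.001 -0.    -1.   ]] [-0.773 -0.623 -0.511]
[ 3.414 -2.323  0.425]
```

```bash
python3 -m creep '[0.7,-0.4,0.1,0,0,0,-1, 1.4,-0.8,0.2,0,0,0,-1, 2.1,-1.2,0.3,0,0,0,-1, 2.8,-1.6,0.4,0,0,0,-1, 3.4,-1.95,0.4,0,0,0,-1, 3.4,-2.1,0.4,0,0,0,-1, 3.4,-2.1,0.4,0,0,0,-1]'
python3 - <<'E'
from h import *
im,d=camera('wrist');save(im,'w2');im,d=camera('top');save(im,'t2');im,d=camera('scene');save(im,'s2')
E
```

```text
clock: 2.45
ee_pos: [0.5063, -0.1663, 0.3886]
eef_rot: [[0.971, 0.241, -0.001], [0.241, -0.971, -0.0], [-0.001, 0.0, -1.0]]
wrist_force: [-0.2, -0.2, 0.7]
grip_width: 0.003
```

View pics/w2.png

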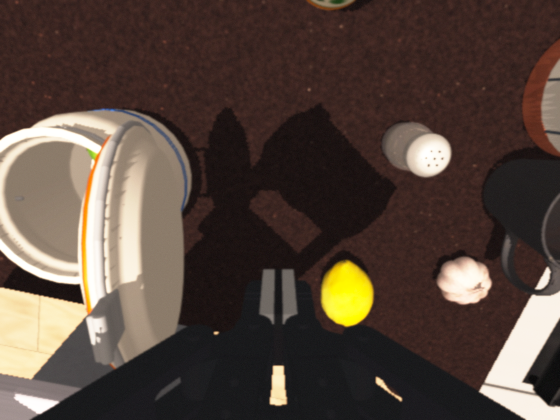

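View pics/t2.png

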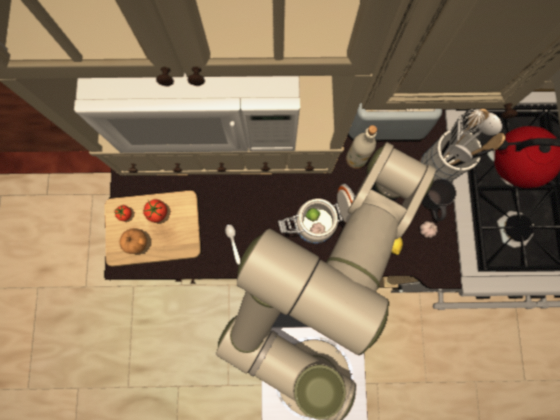

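View pics/s2.png

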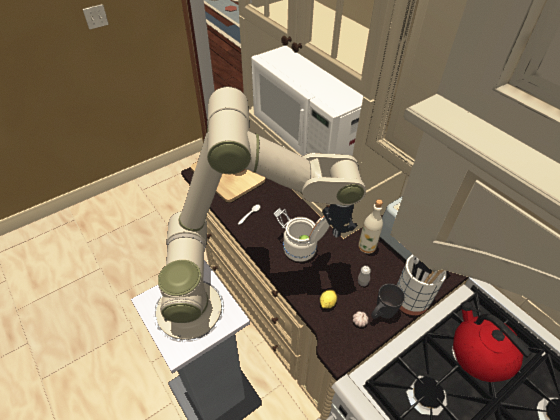

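The wrist view shows the closed fingers at (278,290) and the lid to their left, with its catch at (98,330). I'll measure the lid from this view.

Run:
```python
from h import *
np.set_printoptions(precision=3,suppress=True)
st=manip.get_state();im,d=camera('wrist')
for u,v in [(98,325),(100,345),(98,240),(150,250),(175,250),(140,150),(135,350),(160,300),(20,280),(90,130),(278,280)]:
    print((u,v),d[v,u],world('wrist',u,v,d[v,u],st))
c=get_calibration('wrist'); V,U=np.mgrid[0:420,0:560]
P=np.stack([(U-c['cx'])/c['fx']*d,(V-c['cy'])/c['fy']*d,d,np.ones_like(d)],-1)@np.array(c['mount']).T
W=P[...,:3]@st['eef_rot'].T+st['ee_pos']
o=outline_of('wrist','jar_lid')
print([x['conf'] for x in o],o and o[0]['bbox'])
# outer face plane fit
m=np.zeros(d.shape,bool); m[140:330,130:165]=1
w=W[m&(d>0)&(W[...,2]>.14)&(W[...,1]>-.15)]; c0=w.mean(0); n=np.linalg.svd(w-c0,full_matrices=False)[2][2]; print(c0,n,len(w))
```

```text
(98, 325) 0.11083791 [ 0.506 -0.109  0.264]
(100, 345) 0.114325605 [ 0.498 -0.11   0.264]
(98, 240) 0.12067555 [ 0.526 -0.099  0.247]
(150, 250) 0.1527741 [ 0.511 -0.109  0.218]
(175, 250) 0.20465048 [ 0.489 -0.11   0.171]
(140, 150) 0.15747146 [ 0.549 -0.094  0.2  ]
(135, 350) 0.14561708 [ 0.475 -0.115  0.238]
(160, 300) 0.16520731 [ 0.485 -0.116  0.215]
(20, 280) 0.403086 [0.322 0.09  0.   ]
(90, 130) 0.25081113 [ 0.531 -0.024  0.101]
(278, 280) 0.1453819 [ 0.516 -0.165  0.229]
[0.97, 0.64] [0.1354, 0.2888, 0.3275, 0.8755]
[ 0.517 -0.107  0.216] [ 0.29  -0.955 -0.064] 6519
```

```bash
python3 -m creep '[0.35,-0.3,0,0,0,0,-1, 0.35,-0.6,0,0,0,0,-1, 0.35,-0.9,0,0,0,0,-1, 0.35,-1.1,0,0,0,0,-1, 0.35,-1.3,0,0,0,0,-1, 0.35,-1.5,0,0,0,0,-1, 0.35,-1.7,0,0,0,0,-1, 0.35,-1.9,0,0,0,0,-1, 0.35,-2.1,0,0,0,0,-1, 0.35,-2.1,0,0,0,0,-1]'
python3 - <<'E'
from h import *
im,d=camera('wrist');save(im,'w3');im,d=camera('scene');save(im[150:320,200:420].repeat(3,0).repeat(3,1),'s3')
E
```

```text
clock: 3.7
ee_pos: [0.4994, -0.0811, 0.3888]
eef_rot: [[0.971, 0.24, -0.0], [0.24, -0.971, -0.0], [-0.0, 0.0, -1.0]]
wrist_force: [-0.0, 0.5, -0.4]
grip_width: 0.0
```

View pics/w3.png

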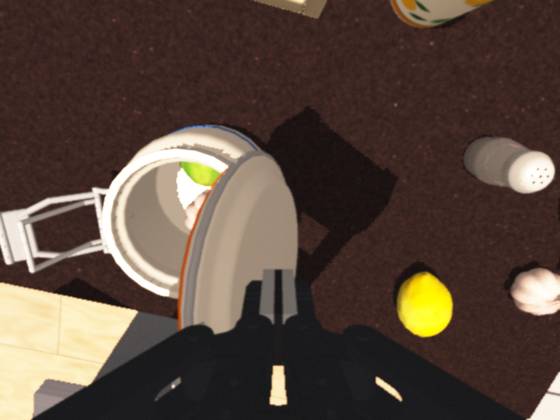

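View pics/s3.png

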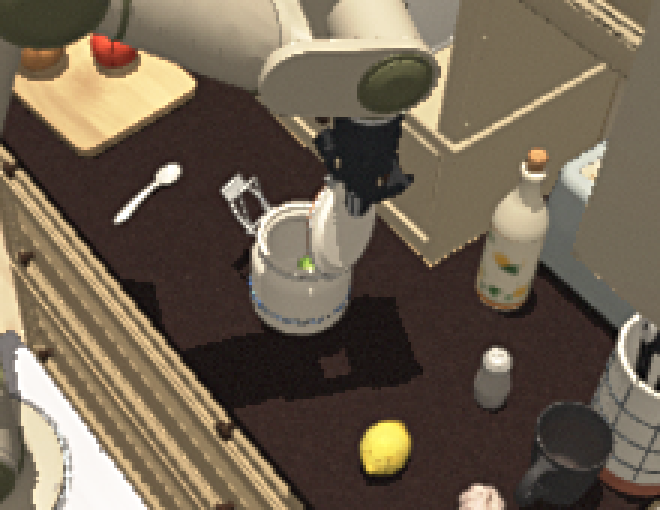

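The lid tips with the push (about 1.2 rad now), the force is negligible and the jar hasn't moved. I'll continue.

```bash
python3 -m creep '[0,-0.2,0,0,0,0,-1, 0,-0.4,0,0,0,0,-1, 0,-0.6,0,0,0,0,-1, 0,-0.8,0,0,0,0,-1, 0,-1.0,0,0,0,0,-1, 0,-1.2,0,0,0,0,-1, 0,-1.3,0,0,0,0,-1, 0,-1.4,0,0,0,0,-1, 0,-1.4,0,0,0,0,-1]'
python3 - <<'E'
from h import *
im,d=camera('wrist');save(im,'w4');im,d=camera('scene');save(im[150:320,200:420].repeat(3,0).repeat(3,1),'s4')
E
```

```text
clock: 4.7
ee_pos: [0.4862, -0.0272, 0.3888]
eef_rot: [[0.971, 0.24, 0.0], [0.24, -0.971, -0.001], [-0.0, 0.001, -1.0]]
wrist_force: [-0.0, 0.3, -0.3]
grip_width: 0.001
```

View pics/w4.png

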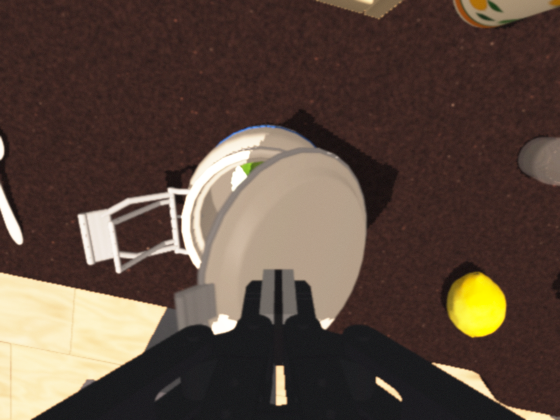

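View pics/s4.png

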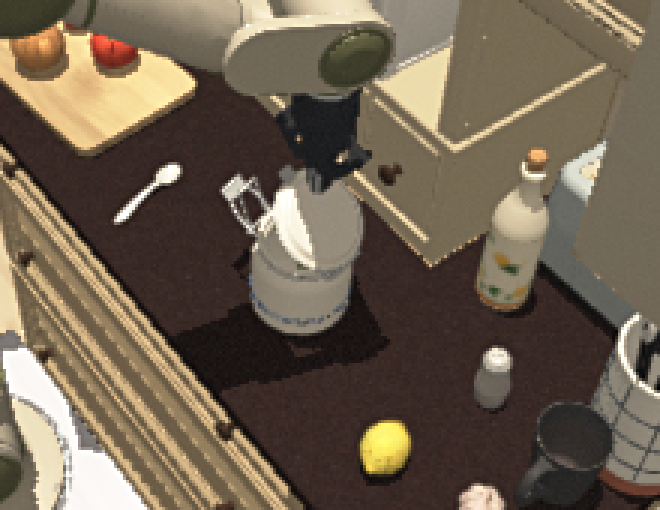

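The lid is now at roughly 0.85 rad. A little more and it will fall shut.

```bash
python3 -m creep '[0,-0.2,0,0,0,0,-1, 0,-0.4,0,0,0,0,-1, 0,-0.6,0.1,0,0,0,-1, 0,-0.8,0.2,0,0,0,-1, 0,-1.0,0.3,0,0,0,-1, 0,-1.0,0.3,0,0,0,-1, 0,-1.0,0.3,0,0,0,-1]'
python3 - <<'E'
from h import *
im,d=camera('wrist');save(im,'w5');im,d=camera('scene');save(im[150:320,200:420].repeat(3,0).repeat(3,1),'s5')
E
```

```text
clock: 5.5
ee_pos: [0.4767, 0.0113, 0.3767]
eef_rot: [[0.971, 0.24, 0.0], [0.24, -0.971, -0.001], [-0.0, 0.001, -1.0]]
wrist_force: [1.1, -0.1, -0.4]
grip_width: 0.002
```

View pics/w5.png

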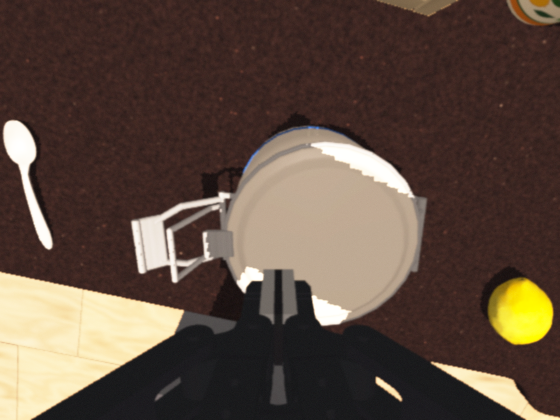

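View pics/s5.png

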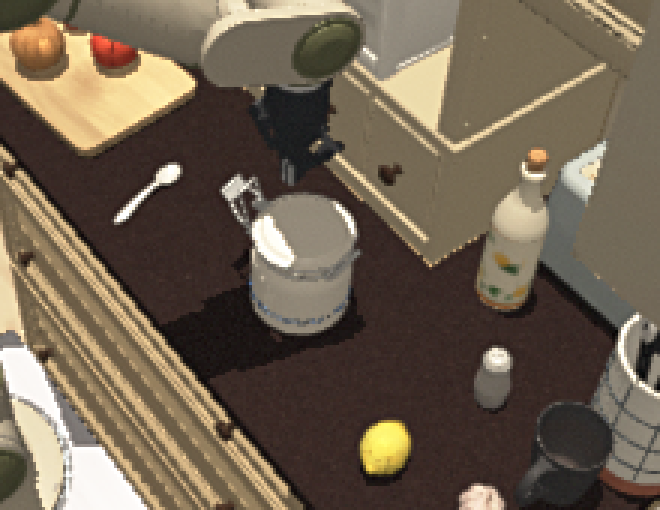

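The lid lies shut with the clip lever still open, its tab at wrist pixel (152,244). Now I'll measure the tab and the lid's height.

Run:
```python
from h import *
np.set_printoptions(precision=3,suppress=True)
st=manip.get_state();im,d=camera('wrist')
c=get_calibration('wrist'); V,U=np.mgrid[0:420,0:560]
P=np.stack([(U-c['cx'])/c['fx']*d,(V-c['cy'])/c['fy']*d,d,np.ones_like(d)],-1)@np.array(c['mount']).T
W=P[...,:3]@st['eef_rot'].T+st['ee_pos']
print(st['ee_pos'])
for t in ['clip_tab','lid_middle','jar']:
    for r in pinpoint('wrist',t)[:2]:
        u,v=r['location'][0]*560,r['location'][1]*420; print(t,r['conf'],u,v,W[int(v),int(u)] if v<420 else '')
for n,(a,b,e,f) in {'lidtop':(180,260,270,380),'tab':(222,268,136,164),'catch':(235,255,208,230)}.items():
    w=W[a:b,e:f].reshape(-1,3); w=w[w[:,2]>.1]; c0=w.mean(0);n_=np.linalg.svd(w-c0,full_matrices=False)[2][2];print(n,len(w),c0,n_,w.min(0),w.max(0))
# lid circle
m=(W[...,2]>.138)&(W[...,2]<.155)&(U>225)&(U<425)&(V<330)
p=W[m][:,:2]; hull=cv2.convexHull(p.astype(np.float32)); print('lid',cv2.minEnclosingCircle(hull))
print('catch-tab line')
```

```text
[0.477 0.011 0.377]
clip_tab 0.73 154.392 244.104 [0.449 0.086 0.135]
lid_middle 0.84 322.896 248.80800000000002 [ 0.477 -0.018  0.146]
jar 0.89 303.40799999999996 190.386 [0.509 0.003 0.145]
lidtop 8800 [ 0.495 -0.014  0.146] [-0.547 -0.191  0.815] [ 0.461 -0.055  0.14 ] [0.557 0.03  0.346]
tab 1265 [0.449 0.088 0.137] [ 0.135 -0.953 -0.273] [0.432 0.03  0.129] [0.557 0.098 0.346]
catch 440 [0.46  0.045 0.138] [ 0.011  0.006 -1.   ] [0.452 0.038 0.136] [0.468 0.053 0.141]
lid ((0.4768495261669159, -0.017144381999969482), 0.06086471304297447)
catch-tab line
```

The numbers agree: lid top at z=0.146 with its middle at (0.477,-0.018), tab at (0.449,0.087,0.136), which is 109 mm out. Next I'll go above the tab with the tool tilted 20° so the gripper body leans away from the jar.

```bash
python3 -m creep '[-0.1,-0.6,0,0,0,0,-1, -0.2,-1.2,0,-0.4,0,0,-1, -0.2,-1.8,0,-1.0,0,0,-1, -0.2,-2.4,0,-1.8,0,0,-1, -0.2,-3.0,0.3,-2.6,0,0,-1, -0.2,-3.6,0.6,-3.3,0,0,-1, -0.2,-3.6,0.9,-3.3,0,0,-1, -0.2,-3.6,1.2,-3.3,0,0,-1, -0.2,-3.6,1.2,-3.3,0,0,-1]'
python3 - <<'E'
from h import *
np.set_printoptions(precision=3,suppress=True)
st=manip.get_state();R=st['eef_rot'];tip=st['ee_pos']+.173*R[:,2];print(tip,R)
u=np.array([.258,-.966,0]);print('jar x,y of tip',(tip-[.477,-.018,0])@u,(tip-[.477,-.018,0])@[.966,.258,0], 'tool comps of u,down',R.T@u,R.T@[0,0,-1])
im,d=camera('wrist');save(im,'w6');im,d=camera('scene');save(im[150:320,200:420].repeat(3,0).repeat(3,1),'s6')
E
```

```text
clock: 6.7
ee_pos: [0.4344, 0.1489, 0.3277]
eef_rot: [[0.971, 0.226, 0.079], [0.24, -0.913, -0.33], [-0.002, 0.339, -0.941]]
wrist_force: [0.4, -0.7, -0.2]
grip_width: -0.002
[0.448 0.092 0.165] [[ 0.971  0.226  0.079]
 [ 0.24  -0.913 -0.33 ]
 [-0.002  0.339 -0.941]]
jar x,y of tip -0.1135808471118012 0.0003854417926856084 tool comps of u,down [0.019 0.94  0.339] [ 0.002 -0.339  0.941]
```

View pics/w6.png

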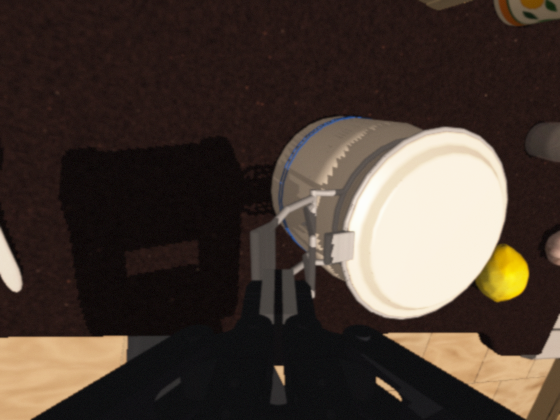

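View pics/s6.png

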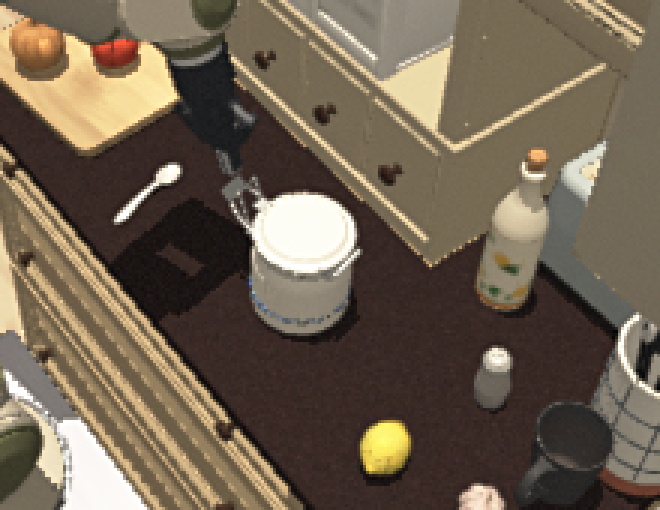

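The fingertips are right over the tab, at wrist pixel (270,265). Pressing straight down.

```bash
python3 -m creep '[0,-0.07,0.2,0,0,0,-1, 0,-0.14,0.4,0,0,0,-1, 0,-0.2,0.55,0,0,0,-1, 0,-0.25,0.7,0,0,0,-1, 0,-0.3,0.85,0,0,0,-1, 0,-0.36,1.0,0,0,0,-1, 0,-0.41,1.15,0,0,0,-1, 0,-0.41,1.15,0,0,0,-1]'
python3 - <<'E'
from h import *
st=manip.get_state();print(st['ee_pos']+.173*st['eef_rot'][:,2],st['wrist_force'])
im,d=camera('wrist');save(im,'w7')
E
```

```text
clock: 7.6
ee_pos: [0.4349, 0.1486, 0.2797]
eef_rot: [[0.971, 0.225, 0.081], [0.239, -0.913, -0.33], [-0.0, 0.34, -0.941]]
wrist_force: [-0.7, 0.6, 2.5]
grip_width: 0.003
[0.44892951 0.09153471 0.11700799] [-0.74148292  0.64033589  2.45840973]
```

View pics/w7.png

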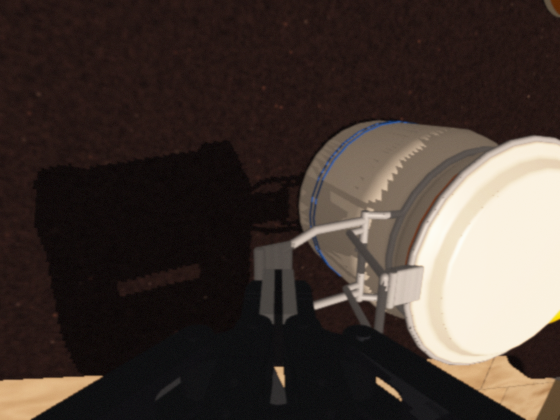

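The contact force is 2.5 N and the tab is going down under the fingertips. I'll keep pressing past dead centre.

```bash
python3 -m creep '[0,-0.05,0.15,0,0,0,-1, 0,-0.11,0.3,0,0,0,-1, 0,-0.16,0.45,0,0,0,-1, 0,-0.22,0.6,0,0,0,-1, 0,-0.27,0.75,0,0,0,-1, 0,-0.32,0.9,0,0,0,-1, 0,-0.38,1.05,0,0,0,-1, 0,-0.38,1.05,0,0,0,-1]'
python3 - <<'E'
from h import *
st=manip.get_state();print(st['ee_pos']+.173*st['eef_rot'][:,2],st['wrist_force'])
im,d=camera('wrist');save(im,'w8')
im,d=camera('scene');save(im[150:320,200:420].repeat(3,0).repeat(3,1),'s8')
E
```

```text
clock: 8.45
ee_pos: [0.4345, 0.1486, 0.2342]
eef_rot: [[0.971, 0.226, 0.079], [0.239, -0.913, -0.33], [-0.003, 0.339, -0.941]]
wrist_force: [-0.7, 0.6, -0.6]
grip_width: 0.002
[0.44811301 0.09153092 0.07147977] [-0.67738937  0.56754478 -0.62728442]
```

View pics/w8.png

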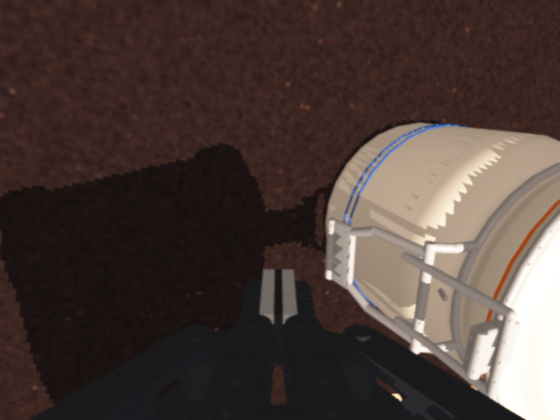

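View pics/s8.png

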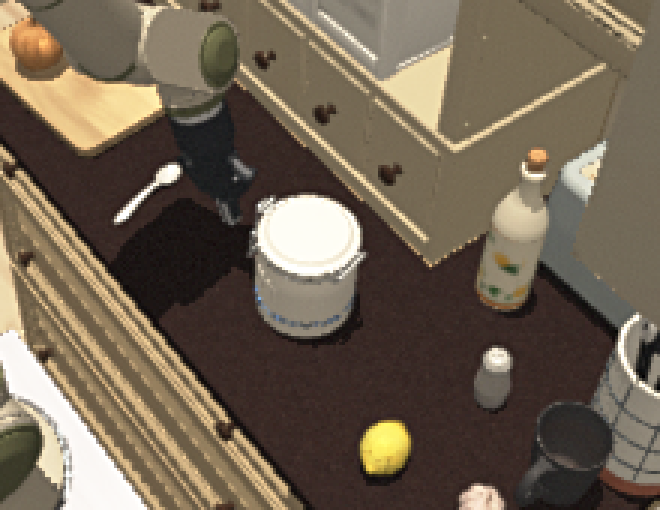

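The lever has snapped down and hangs against the jar, and there is no contact force. I'll back off along the tool axis and check.

```bash
python3 -m creep '[0,-0.1,-0.5,0,0,0,-1, 0,-0.1,-1.1,0,0,0,-1, 0,-0.1,-1.8,0,0,0,-1, 0,-0.1,-2.4,0,0,0,-1, 0,-0.1,-3,0,0,0,-1, 0,-0.1,-3,0,0,0,-1, 0,-0.1,-3,0,0,0,-1]'
python3 - <<'E'
from h import *
np.set_printoptions(precision=3,suppress=True)
st=manip.get_state()
im,d=camera('wrist');save(im,'w9')
c=get_calibration('wrist'); V,U=np.mgrid[0:420,0:560]
P=np.stack([(U-c['cx'])/c['fx']*d,(V-c['cy'])/c['fy']*d,d,np.ones_like(d)],-1)@np.array(c['mount']).T
W=P[...,:3]@st['eef_rot'].T+st['ee_pos']
for t in ['clip_tab','lid_middle','jar']:
    for r in pinpoint('wrist',t)[:1]:
        u,v=r['location'][0]*560,r['location'][1]*420; print(t,r['conf'],u,v,W[min(int(v),419),min(int(u),559)])
np.save('pics/W9.npy',W)
im2,d2=camera('top');save(im2[150:290,90:470].repeat(2,0).repeat(2,1),'t9')
im0=np.load('pics/top0.npz')['im']
save(im0[150:290,90:470].repeat(2,0).repeat(2,1),'t0c')
for t in ['onion','tomato','tomato_small','lemon','salt','mug','garlic','teaspoon','jar']:
    r=pinpoint('top',t)
    if r: print(t,r[0]['conf'],np.array(r[0]['location'])*[560,420])
E
```

```text
clock: 9.25
ee_pos: [0.424, 0.1919, 0.3465]
eef_rot: [[0.971, 0.226, 0.081], [0.24, -0.913, -0.33], [-0.001, 0.339, -0.941]]
wrist_force: [-0.4, 0.3, -0.0]
grip_width: -0.003
clip_tab 0.88 321.608 194.208 [0.461 0.052 0.056]
lid_middle 0.9 479.192 219.198 [ 0.478 -0.023  0.147]
jar 0.7 364.616 173.796 [0.488 0.038 0.087]
onion 0.86 [136.472 240.618]
tomato 0.71 [156.576 212.016]
tomato_small 0.46 [123.2  216.09]
lemon 0.8 [387.52  245.784]
salt 0.67 [392.392 193.704]
mug 0.63 [433.888 204.288]
garlic 0.61 [422.688 228.816]
jar 0.91 [317.296 221.592]
```

View pics/w9.png

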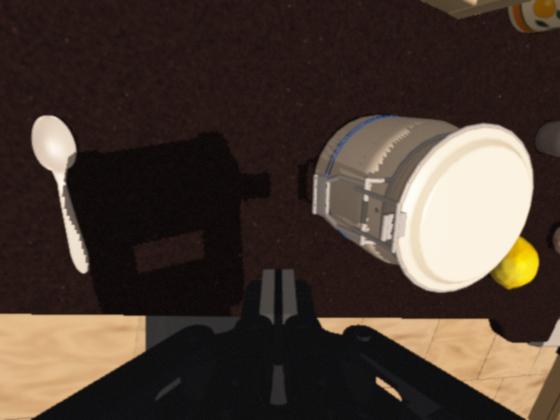

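View pics/t9.png

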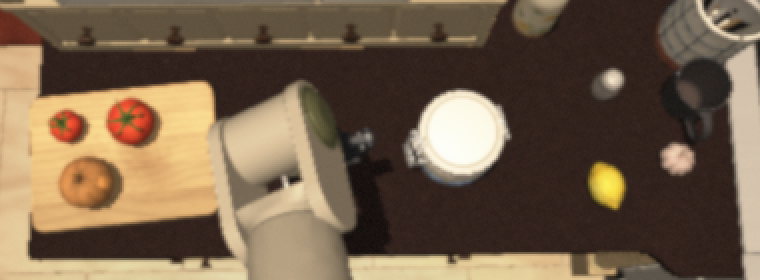

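View pics/t0c.png

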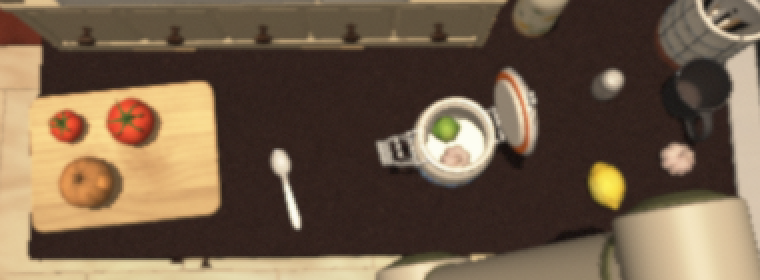

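The tab sits at jar x = -77 mm, z = 56 mm, which matches the 2.0 rad stop (-77, 53). The lid top is at 0.147 m and everything around the jar is where it was. Handing in.

```bash
python3 -c "
from rig import order; print(order.job_done())"
```

```text
the job is handed in; nothing more can be done
None
```

The jar is shut and its clip has snapped home. I handed the job in at about 9.5 s of the 38 s; no verdict is reported.

I pushed the lid over from behind with the closed fingertips until it fell shut, with the clip lever still open. I then pressed the tab straight down with the tool tilted about 20° until the lever snapped past centre, and backed off clear of the jar.

- **Lid:** its top face measured 0.147 m high, against the 0.146 m expected when shut.
- **Clip:** the tab measured at jar x = -77 mm, z = 56 mm. The full 2.0 rad position would be about -77 mm, 53 mm.
- **Jar:** it is upright and shifted about 5 mm, well inside the 50 mm allowed.
- **Forces:** contact read 2.5 N part-way through the press. The forces read at the ends of the other moves were at the sensor's zero level, about 1 N.
- **Things around it:** the onion, tomatoes, lemon, salt, mug and garlic look unmoved in the top view. The teaspoon was hidden by the arm there, and the network did not report it; the wrist view shows it lying undisturbed.
- **Disagreements:** the network's points for some things, such as the mug and lemon, were several pixels away from where the picture shows them. I went by the before and after pictures for those.

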